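# Lock the spindle, set the bearing cap

## Task

Pick up the mallet by its handle and use it to knock the spindle's lock pin fully down, then set the mallet back on the bench without dropping it. Next screw the knurled bearing cap down (clockwise from above) until it bottoms out, and back it off a quarter turn to give the bearing its clearance. Finish still gripping the cap there, keeping it still, and leave everything else on the bench where it is.

Things in the scene. Friction and masses are not known exactly. Their poses are not given: they have to be found in the camera images.
- jig: Fixed dark steel base plate, 90 (its x) x 210 (its y) x 20 mm thick, flat on the bench. Origin: centre of the underside, z up. At its y = +60 mm stands the spindle housing (steel neck, 20 mm radius, top 60 mm above the bench) under the knurled cap; at its y = -60 mm the pin's sleeve (17 mm radius, top 74 mm above the bench). A rib 36 mm above the bench joins them.
- cap: Knurled round steel bearing cap on the jig's upright spindle, 48 mm diameter, 34 mm tall, a dark radial line on its top. Origin: centre of its underside, z up, x along the line. Bottomed out, its underside is 60 mm and its top 94 mm above the bench. It cannot come off. The neck below is narrower (40 mm), so fingers may reach past its lower rim.
- cap_top (a point): Centre of the cap's top face, on the spindle's axis, 34 mm above the cap's underside.
- cap_turn (a joint): Cap's angle in rad, 0 = bottomed out on a hard stop, growing as it is unscrewed (anticlockwise from above); starts between 1.9 and 2.9. A quarter turn back is 1.571. Clockwise screws it down, 8 mm a turn (1.27 mm per rad). It turns stiffly (about 0.12 N m) and stays where it is left.
- pin: Sprung lock pin beside the cap on the same jig: round steel head, 28 mm diameter, 10 mm thick, on a 16 mm shank that enters the sleeve. Origin: centre of the head's top, 100 mm above the bench when up and 84 mm when fully down (the head's underside then meets the sleeve). Only the mallet may touch it.
- pin_travel (a joint): How far the pin is pressed in, m: 0 = up, 0.016 = fully down; it starts between 0 and 0.003. It moves down with 7 to 9 N, a light spring works against it but its friction keeps it where it was driven.
- mallet: Loose mallet, about 0.3 to 0.53 kg, standing on one face of its upright round head (black faces, dark steel middle, 44 mm diameter, 84 mm tall). Origin: centre of the lower face, z up. A level wooden handle, flat-sided, 22 mm wide, 30 mm tall, its middle line 44 mm above the lower face, runs along the mallet's -x to 178 mm from the head's axis. Mass centre about 10 mm along it.
- bearing: Bystander: steel bearing ring lying flat, 52 mm outside, 16 mm tall. Origin: centre of the underside.
- spare_nut: Bystander: plain brass spacer disc, 32 mm diameter, 18 mm tall. Origin: centre of the underside.
- grease: Bystander: metal can, 68 mm diameter, 75 mm tall. Origin: centre of the underside.
- wrench: Bystander: wrench, 200 mm long, lying along its x.
- screwdriver: Bystander: screwdriver, 200 mm long, lying along its x.
- offcut: Bystander: wooden offcut, 70 x 120 x 35 mm. Origin: centre of the underside.
There are look-alikes about, which are no part of the job. What is shaped like the mallet but turquoise is not meant.

How it is judged (in metres and radians):
On the way, in this order (a step that is already met when the one before it is completed fails the run):
1. the lock pin is fully down, the mallet held in the fingers (value of joint pin_travel above 0.0142 m and contact force between the fingers and mallet above 1 N), for 0.1 s.
2. the mallet is back on the bench, let go (height (world z) of mallet below 0.03 m and linear speed of mallet below 0.05 m/s and contact force between each of the arm, the fingers, jig and mallet below 0.1 N), for 0.2 s.
3. the cap has bottomed out (value of joint cap_turn below 0.08 rad), for 0.05 s.
At the end, for the whole second after the job is handed in: The cap is held still in the fingers (over 2 N), a quarter turn (1.57 rad, within 0.26 rad) back from its bottom stop; the pin is still down (over 14.2 of 16 mm); the mallet rests on the bench, off the jig and not touched (all of step 2 and value of joint cap_turn between 1.311 and 1.831 rad and velocity of joint cap_turn between -0.05 and 0.05 rad/s and contact force between the fingers and cap above 2 N and value of joint pin_travel above 0.0142 m); the arm keeps its last pose, push and grip.
It fails at once if the pin is touched by something other than the mallet (contact force between anything else and pin above 1 N and contact force between mallet and pin below 0.1 N).
It fails at once if the mallet is dropped or thrown (over 0.9 m/s out of the fingers) (linear speed of mallet above 0.9 m/s and contact force between the fingers and mallet below 0.1 N).
It fails at once if a bystander is moved by more than 30 mm (distance of any of bearing, spare_nut, grease, wrench, screwdriver, offcut from where it was at the start of the episode above 0.03 m).
It also fails if it takes over 72 s, if anything falls off the work surface, if the arm or the gripper's body presses on something with over 40 N, if the wrist force passes 120 N, or if a joint passes its speed limit or range.

## Robot

A 7-joint arm with a two-finger parallel gripper is mounted at the origin on the work surface. World frame = base frame: x ahead of the robot, y to its left, z up, the work surface at z = 0. Lengths are in mm, angles in rad, forces in N, time in s.
With the tool pointing down it reaches from about 400 to 900 mm from the base axis. Payload 5.6 kg.
Tool frame: the origin (TCP) lies midway between the tips of the shut fingers; the grasp point (between the pads) lies 19 mm behind it; x points along the fingers, y is the direction in which the jaws open and shut, and the axes are right-handed (so a half turn about x gives the same grasp; the last joint's range is limited). The gripper opens to 92 mm and grips with 3 to 60 N. Pads are 20 mm wide; open, the fingers measure 128 mm over their backs; the gripper's body (75 mm by 189 mm) begins 69 mm behind the grasp point.
Start: joints at [-1.392, 0.468, -0.012, 1.603, 0.006, 1.071, -0.056], TCP at [143.032, 634.075, 214.592] pointing down, gripper open.
Joint ranges: [-2.53, 2.53], [-0.31, 2.02], [-1.57, 1.55], [0.28, 2.44], [-1.29, 4.43], [0.15, 1.84], [-2.92, 2.92]. Speed limits (rad/s): [2.57, 2.57, 3.14, 3.14, 3.14, 3.14, 3.14].

## Interface

Orientations are given as a rotation vector (axis times angle).
In Python, from cell import robot, grip, kin, viewer gives the robot as it stands. Calls block until the motion is done:
- robot.movep(position, orientation): joint-space move of the TCP to a pose.
- robot.servo_line(position, feed=150, rotation=None): straight line of the TCP; rotation=None keeps the orientation; feed is the mean speed in mm/s.
- robot.goto_joints(angles): joint-space move.
- grip(opening, newtons=None): opening from 0.0 (shut) to 1.0 (fully open); newtons is the grip in N (None keeps the last); returns when the fingers have stopped.
- robot.hold(seconds).
- kin.ik(position, orientation): joint angles nearest the present ones, or None.
- robot.observe(): the state.
- viewer.read_camera(name): name is "side" or "top"; returns the picture (400x640x3 uint8, red, green, blue); there is no depth.
- viewer.camera_info(name): a dict with "camera_matrix" (3x3 intrinsics, pixels), "k1" (the pictures are not rectified: a ray, as slopes to the right and down, at radius r is drawn at 1 + k1 r^2 times it, then the intrinsics apply), "R" (3x3) and "t" (3): a world point X has camera coordinates R X + t. Camera axes: x right, y down, z forward; pixel columns grow to the right and rows downward; lengths in mm; the calibration is good to about 2 mm. A picture is of the moment at which its call begins. camera_info takes no time and is no camera call.
A pose or a line that the arm cannot do raises robot.IKError and nothing moves.
- robot.job_done(): hands the job in, once; it reports no verdict.
Trained networks look in the newest picture that a camera, given by its name, has taken for a name from the list of things; names that differ only in an ending like _2 or _b are one class to them, and where a whole thing is asked for, a point or a joint stands for the part that bears it (a point fixed in the world has none). Each returns a list of dicts, best first, with "confidence" (0 to 1); they miss things now and then, are a little off and sometimes report something else, mostly with a low value. They report only what shows in the picture. A call takes as long as a camera call. They do not tell look-alikes from the thing itself.
- viewer.silhouettes(name, camera): "mask" (400x640 bool, what is visible of it).
- viewer.pinpoint(name, camera): "at" ([x, y, z] in mm, in the coordinates of the camera as it stood for that picture, good to about 4 mm: a listed point, or the origin of a listed thing).
The state is a dict: "t": time; "joints": joint angles; "joint_velocities": joint speeds; "joint_torque": joint torques, N m; "tcp_pos": TCP position; "tcp_rot": TCP orientation; "contact_force": force on the tool from outside, world axes, zero at the start; "wrist_torque": the same for the moment, N m; "grip_width": opening from 0.0 (shut) to 1.0 (fully open).
Only numpy, scipy, OpenCV 4.12 (cv2) and the standard library are available. Lean on these libraries where they do the work, as an engineer would, in place of code of your own. Each camera call takes 0.05 s, during which the arm holds its last target. There are 200 camera calls.

## Working session

There is one attempt and no reset: what is moved stays moved. The work goes in short steps, each a Python script; the robot and the scene stay as the last script left them, time stands still between calls to the robot, and variables do not carry over. Pictures are saved under pics/ and viewed, about 8 in all and at most 12, crops included, and the job is handed in when it is done.

```bash
ls; mkdir -p pics
cat > h.py <<'E'
import numpy as np, cv2
from cell import robot, grip, kin, viewer
def cam(n):
    c=viewer.camera_info(n); return np.array(c["camera_matrix"]),c["k1"],np.array(c["R"]),np.array(c["t"])
def c2w(n,p):
    K,k,R,t=cam(n); return R.T@(np.array(p)-t)
def proj(n,X):
    K,k,R,t=cam(n); p=(R@np.atleast_2d(X).T).T+t; s=p[:,:2]/p[:,2:]; s=s*(1+k*(s**2).sum(1,keepdims=True))
    return s@K[:2,:2].T+K[:2,2]
def pix2w(n,uv,z):
    K,k,R,t=cam(n); d=np.linalg.solve(K,np.array([uv[0],uv[1],1.]))[:2]; s=d.copy()
    for _ in range(20): s=d/(1+k*(s@s))
    r=R.T@np.array([s[0],s[1],1.]); o=-R.T@t
    return o+r*(z-o[2])/r[2]
def shot(n,f):
    im=viewer.read_camera(n); cv2.imwrite("pics/"+f,im[:,:,::-1]); return im
E
python3 - <<'E'
from h import *
np.set_printoptions(precision=1,suppress=True)
a=shot("top","top0.png"); b=shot("side","side0.png")
cv2.imwrite("pics/both.png",np.vstack([cv2.resize(a,(480,300)),cv2.resize(b,(480,300))])[:,:,::-1])
for c in("top","side"):
  print(c,"campos",-cam(c)[2].T@cam(c)[3])
  for n in["jig","cap","cap_top","pin","mallet","bearing","spare_nut","grease","wrench","screwdriver","offcut"]:
    print(n,[(round(d["confidence"],2),c2w(c,d["at"]),proj(c,c2w(c,d["at"]))[0]) for d in viewer.pinpoint(n,c)])
E
```

```text
pics
top campos [ 304.9   -4.8 1383.5]
jig [(0.72, array([495.9, 257.4,   0.3]), array([238.2, 241. ]))]
cap [(0.8, array([474.5, 313.3,  63.3]), array([216.1, 246.3]))]
cap_top [(0.53, array([471.9, 315.1,  95.4]), array([212.9, 245.9])), (0.26, array([525.2, 479.6,  -0.3]), array([169.3, 235.6])), (0.2, array([473.5, 311. ,  61.9]), array([217. , 246.6]))]
pin [(0.57, array([518.6, 201.5,  96.8]), array([250.6, 228.4]))]
mallet [(0.87, array([ 763.8, -341.5,   -2.3]), array([416.2, 151.9])), (0.79, array([ 544.7, -240.7,    1. ]), array([392.1, 217.7])), (0.59, array([ 368.2, -372.5,   -2.2]), array([438.2, 270.5]))]
bearing [(0.59, array([477.6,  -4.6,  -3.6]), array([320.2, 242.5])), (0.56, array([471. , 319.1,  95.2]), array([211.6, 246.3]))]
spare_nut [(0.42, array([631.5,   0.3,  -2.1]), array([316.3, 195.7]))]
grease [(0.6, array([723.8, 135.8,  -2.6]), array([274.1, 170.9]))]
wrench [(0.6, array([524. , 480.1,  -2.1]), array([169.4, 236. ])), (0.49, array([ 737.5, -143.1,   -3.7]), array([357.6, 162.6]))]
screwdriver [(0.68, array([721.4, 138.5,  -3.5]), array([273.3, 171.7]
[... 492 characters left out ...]
1.1, 175.3]))]
mallet [(0.9, array([ 764.2, -342.3,    0.6]), array([443.6, 299.6])), (0.84, array([ 364.6, -370.6,    1.5]), array([287.8, 372.4])), (0.6, array([ 545.4, -238. ,    0.8]), array([341. , 297.6]))]
bearing [(0.52, array([479.6,   1.2,  -4.6]), array([282.1, 244.6]))]
spare_nut [(0.68, array([633.3,  -1.5,   1.1]), array([332.9, 229.2]))]
grease [(0.88, array([717.6, 141.5,   2.7]), array([338. , 195.9]))]
wrench [(0.62, array([526. , 478.3,   3.8]), array([252.6, 160.3]))]
screwdriver [(0.94, array([ 560.9, -498.4,    1.9]), array([406.8, 390.5])), (0.25, array([632.8,  -3.2,  -0.5]), array([333., 230.]))]
offcut [(0.74, array([ 735.5, -141.4,    5.3]), array([389.1, 248.7]))]
```

View pics/top0.png

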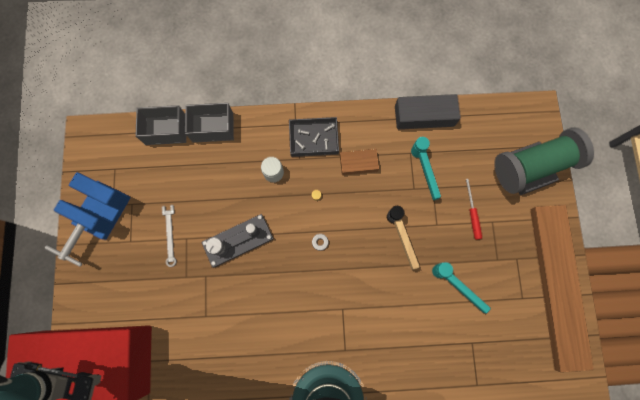

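View pics/side0.png

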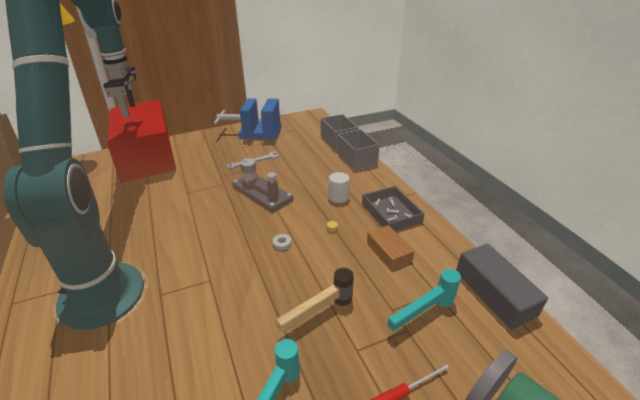

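Candidates for the mallet in the top view are the one at (397,214), with a black head and wooden handle, and the turquoise ones at (421,145) and (445,270). The first fits the description. I'll confirm it in a crop and measure the handle direction.

Run:
```python
from h import *
np.set_printoptions(precision=2,suppress=True)
a=viewer.read_camera("top")
for d in viewer.silhouettes("mallet","top"):
    m=d["mask"]; v,u=np.nonzero(m); hsv=cv2.cvtColor(a,cv2.COLOR_RGB2HSV)[m]
    print(d["confidence"],u.mean(),v.mean(),m.sum(),"hsv med",np.median(hsv,0))
    if abs(u.mean()-405)<12 and 215<v.mean()<260:
        H=cv2.cvtColor(a,cv2.COLOR_RGB2GRAY)
        lm=m&(H>95); v,u=np.nonzero(lm)
        P=np.array([pix2w("top",(x,y),55)[:2] for x,y in zip(u,v)])
        c=P.mean(0); w=np.linalg.svd(P-c)[2][0]; s=(P-c)@w
        print("handle mid",c,"dir",w,"ext",s.min(),s.max(),"width",np.ptp((P-c)@[-w[1],w[0]]))
        print("head offset from line",np.cross(w,np.array([545.,-239])-c),"along",w@(np.array([545.,-239])-c))
cr=[cv2.resize(a[195:285,380:500],(480,360),interpolation=cv2.INTER_CUBIC),cv2.resize(a[210:270,195:275],(480,360),interpolation=cv2.INTER_CUBIC)]
cv2.imwrite("pics/crop1.png",cv2.resize(np.hstack(cr),(800,300))[:,:,::-1])
print({k:np.round(v,3) for k,v in robot.observe().items()})
```

```text
0.9 458.18684210526317 284.57105263157894 760 hsv med [ 87. 163. 155.]
0.81 402.85775862068965 234.7456896551724 696 hsv med [ 17.  111.5 148. ]
handle mid [ 447.47 -268.64] dir [-0.96 -0.28] ext -112.17207603337485 74.00314176257433 width 46.72154310507273
head offset from line -1.4351011489056162 along -101.92284863576688
0.59 425.7593423019432 164.4200298953662 669 hsv med [ 87. 164. 156.]
{'t': np.float64(1.3), 'joints': array([-1.39,  0.47, -0.01,  1.6 ,  0.01,  1.07, -0.06]), 'joint_velocities': array([ 0., -0., -0., -0.,  0.,  0., -0.]), 'joint_torque': array([  0.  , -52.04,  -0.01, -24.41,  -0.06,   0.01,   0.  ]), 'tcp_pos': array([143.04, 634.07, 214.6 ]), 'tcp_rot': array([ 0.17,  1.56, -0.17]), 'contact_force': array([ 0.33, -0.67,  0.79]), 'wrist_torque': array([ 0.  , -0.  ,  0.01]), 'grip_width': np.float64(0.996)}<stdin>:13: DeprecationWarning: Arrays of 2-dimensional vectors are deprecated. Use arrays of 3-dimensional vectors instead. (deprecated in NumPy 2.0)
```

View pics/crop1.png

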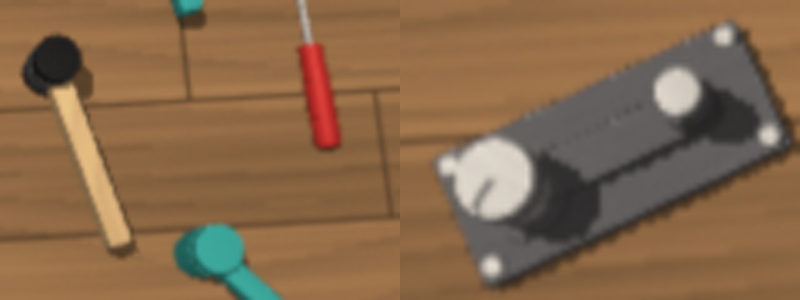

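Confirmed: the crop shows a black head with a wooden handle running toward lower right. It is the only non-turquoise mallet. I'll refine the handle line, then pick it up.

```bash
cat >> h.py <<'E'
from scipy.spatial.transform import Rotation as Rot
def down(jaw):  # tool pointing down, jaw direction angle (rad) in world xy
    x=np.array([0,0,-1.]); y=np.array([np.cos(jaw),np.sin(jaw),0]); return Rot.from_matrix(np.c_[x,y,np.cross(x,y)]).as_rotvec()
def st(): 
    o=robot.observe(); print("t %.2f"%o["t"],"tcp",np.round(o["tcp_pos"],1),"F",np.round(o["contact_force"],1),"M",np.round(o["wrist_torque"],2),"g %.3f"%o["grip_width"],"j",np.round(o["joints"],2)); return o
E
python3 - <<'E'
from h import *
np.set_printoptions(precision=2,suppress=True)
a=cv2.imread("pics/top0.png"); hsv=cv2.cvtColor(a,cv2.COLOR_BGR2HSV)
m=np.zeros(a.shape[:2],np.uint8); m[218:272,392:424]=1
m&=(a[:,:,1]>125).astype(np.uint8)
n,l,s,_=cv2.connectedComponentsWithStats(m); i=1+s[1:,4].argmax(); print(s[i])
v,u=np.nonzero(l==i)
P=np.array([pix2w("top",(x,y),58)[:2] for x,y in zip(u,v)])
c=P.mean(0); w=np.linalg.svd(P-c)[2][0]; w*=-np.sign(w[0]); q=(P-c)@w; e=(P-c)@[-w[1],w[0]]
h=np.array([545.,-239])-c
print(c,w,np.degrees(np.arctan2(w[1],w[0])),q.min(),q.max(),"w",np.ptp(e),"head along",h@w,"perp",h@[-w[1],w[0]])
print("end px",pix2w("top",(416,267),58))
for z in (None,):
  for s_ in(1,-1):
    g=np.array([545,-239])+50*w
    print(s_,kin.ik([*g,150],down(np.arctan2(w[1],w[0])+s_*np.pi/2)))
    for hd in (241,200,280):
      pw=np.array([np.cos(np.radians(hd)),np.sin(np.radians(hd))]); print(hd,kin.ik([*(np.array([520,205])+50*pw),130],down(np.radians(hd)+s_*np.pi/2)))
for y in range(-180,181,30): 
  k=kin.ik([474,315,62],down(np.radians(y))); print(y,None if k is None else k)
E
```

```text
[396 220  23  49 339]
[ 450.52 -269.36] [-0.96 -0.27] -164.42839183796352 -76.8677582190888 75.85715388543323 w 21.553724055178897 head along -99.15912343248026 perp -3.884908789203897
end px [ 379.6  -290.19   58.  ]
1 [-0.15  0.46  0.71  1.93 -0.38  0.9  -0.54]
241 [-0.85  0.4   0.58  2.02 -0.3   0.81 -0.6 ]
200 [-0.97  0.39  0.65  2.05 -0.32  0.8  -1.35]
280 [-0.75  0.43  0.5   1.95 -0.28  0.83  0.08]
-1 [-0.32  0.55  0.98  1.94 -0.56  0.96  2.77]
241 [-0.41  0.36  0.04  1.99 -0.02  0.79  2.28]
200 [-0.57  0.34  0.15  2.03 -0.07  0.78  1.54]
280 [-0.26  0.41 -0.11  1.91  0.06  0.82  2.92]
-180 [-0.46  0.55 -0.24  1.9   0.19  0.71  2.33]
-150 [-0.37  0.57 -0.36  1.89  0.29  0.73  2.78]
-120 [-1.51  1.05  1.34  1.96 -1.14  1.18 -1.79]
-90 [-1.11  0.6   0.61  1.94 -0.5   0.75 -1.78]
-60 [-1.03  0.58  0.51  1.94 -0.41  0.73 -1.34]
-30 [-0.99  0.56  0.44  1.93 -0.35  0.72 -0.86]
0 [-0.94  0.55  0.38  1.93 -0.3   0.71 -0.38]
30 [-0.86  0.54  0.27  1.93 -0.22  0.7   0.07]
60 [-0.78  0.54  0.17  1.92 -0.14  0.7   0.52]
90 [-0.7   0.53  0.07  1.91 -0.06  0.7   0.98]
120 [-0.63  0.53 -0.02  1.91  0.02  0.7   1.43]
150 [-0.53  0.54 -0.14  1.9   0.11  0.7   1.88]
180 [-0.46  0.55 -0.24  1.9   0.19  0.71  2.33]
```

Run:
```python
from h import *
w=np.array([np.cos(np.radians(-164.43)),np.sin(np.radians(-164.43))]); c=np.array([450.5,-269.4])
g=c-49*w; o=down(np.radians(-74.43)); print(g)
robot.movep([*g,230],o); st()
robot.servo_line([*g,27],feed=200); st()
grip(0.0,60); st()
robot.servo_line([*g,60],feed=60); st()
shot("side","grasp.png")
K=[(round(d["confidence"],2),np.round(c2w("side",d["at"]),1)) for d in viewer.pinpoint("mallet","side")]; print(K)
a=viewer.read_camera("top"); 
print([(round(d["confidence"],2),np.round(c2w("top",d["at"]),1)) for d in viewer.pinpoint("mallet","top")])
b=cv2.imread("pics/grasp.png")[:,:,::-1]
cv2.imwrite("pics/g1.png",np.hstack([cv2.resize(b[220:360,230:430],(400,280)),cv2.resize(a[170:310,330:530],(400,280))])[:,:,::-1])
```

```text
[ 497.7018588  -256.24764182]
t 4.64 tcp [ 498.2 -255.4  229.9] F [-0.2 -0.1  0.2] M [-0.02  0.16  0.04] g 1.002 j [-0.15  0.34  0.7   1.85 -0.25  1.04 -0.64]
t 5.81 tcp [ 498.4 -256.7   27.9] F [ 0.3 -0.7 -0.3] M [-0.    0.16  0.01] g 1.001 j [ 0.01  0.63  0.53  1.97 -0.5   0.67 -0.45]
t 6.87 tcp [ 497.7 -256.3   26.9] F [ 0.8 -2.  -0.2] M [-0.11  0.17  0.04] g 0.234 j [ 0.01  0.63  0.53  1.97 -0.5   0.67 -0.45]
t 7.57 tcp [ 497.7 -256.    60.1] F [-0.8 -0.6 -3.3] M [-0.09  0.23  0.03] g 0.234 j [-0.02  0.58  0.57  1.96 -0.46  0.73 -0.48]
[(0.94, array([ 547.1, -237.4,   34. ])), (0.66, array([ 7.609e+02, -3.390e+02,  4.000e-01])), (0.63, array([ 364.1, -370.9,    1.5]))]
[(0.94, array([ 3.679e+02, -3.699e+02, -2.000e-01])), (0.66, array([ 761.9, -345.2,    1.1])), (0.61, array([ 545.9, -239.9,   34.1]))]
```

View pics/g1.png

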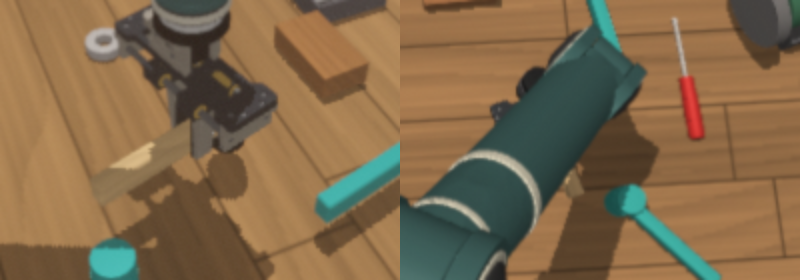

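Grasp is good: the width reads 21.5 mm and the mallet was lifted 34 mm, level. Moving to the pin and pressing.

Run:
```python
from h import *
pin=np.array([520,205.]); hd=np.radians(61)
d=np.array([np.cos(hd),np.sin(hd)]); n=np.array([-d[1],d[0]])
g=pin-51.5*d-2*n; o=down(np.radians(-29))
robot.servo_line([497.7,-256,190],feed=250)
robot.movep([*g,200],o); st()
robot.servo_line([*g,133],feed=150); F0=st()["contact_force"][2]
for h in np.arange(103,81.5,-2.):
    robot.servo_line([*g,27+h],feed=40); s=st()
    if s["contact_force"][2]-F0>16: break
a=shot("side","press.png")
print([(round(x["confidence"],2),np.round(c2w("side",x["at"]),1)) for n in("mallet","pin") for x in viewer.pinpoint(n,"side")])
cv2.imwrite("pics/p1.png",cv2.resize(a[90:230,190:350],(640,560))[:,:,::-1])
```

```text
t 9.97 tcp [497.3 157.3 199.9] F [ 0.4 -0.4 -2.7] M [-0.24  0.24  0.01] g 0.237 j [-0.83  0.28  0.55  1.96 -0.18  0.95 -0.7 ]
t 10.57 tcp [497.5 158.4 133.4] F [-0.4  0.  -2.8] M [-0.21  0.16 -0.05] g 0.238 j [-0.79  0.38  0.51  2.01 -0.26  0.81 -0.64]
t 10.82 tcp [497.2 159.2 130.6] F [ 0.3 -0.5 -3.1] M [-0.18  0.19  0.01] g 0.232 j [-0.79  0.39  0.51  2.01 -0.26  0.8  -0.63]
t 11.07 tcp [496.8 159.1 128.1] F [-0.1  0.6 -2.7] M [-0.16  0.17  0.03] g 0.236 j [-0.79  0.39  0.51  2.02 -0.26  0.8  -0.63]
t 11.32 tcp [496.6 158.9 125.8] F [ 0.3 -0.3 -3.3] M [-0.16  0.13  0.01] g 0.236 j [-0.79  0.39  0.51  2.02 -0.27  0.79 -0.63]
t 11.57 tcp [497.  159.  124.1] F [ 0.7 -0.3 -1.9] M [-0.14  0.06  0.06] g 0.236 j [-0.79  0.4   0.51  2.02 -0.27  0.79 -0.63]
t 11.82 tcp [497.  159.  122.1] F [-0.3 -0.4 -0.3] M [-0.2   0.14  0.08] g 0.234 j [-0.79  0.4   0.51  2.02 -0.27  0.78 -0.63]
t 12.07 tcp [497. 159. 120.] F [-0.2 -0.6  1. ] M [-0.16  0.11  0.02] g 0.233 j [-0.78  0.4   0.5   2.02 -0.27  0.78 -0.62]
t 12.32 tcp [497.  159.  117.9] F [ 0.  -0.2  0.8] M [-0.17  0.05 -0.02] g 0.239 j [-0.78  0.41  0.5   2.02 -0.28  0.78 -0.62]
t 12.57 tcp [497.  159.  115.9] F [-0.1 -1.   1.5] M [-0.18 -0.12  0.01] g 0.231 j [-0.78  0.41  0.5   2.02 -0.28  0.77 -0.62]
t 12.82 tcp [497.  159.  113.9] F [1.5 0.4 1.3] M [-0.06 -0.17 -0.06] g 0.235 j [-0.78  0.41  0.5   2.03 -0.28  0.77 -0.62]
t 13.07 tcp [497.  159.  111.9] F [1.1 0.9 1.1] M [-0.16 -0.21 -0.03] g 0.237 j [-0.78  0.42  0.5   2.03 -0.28  0.76 -0.62]
t 13.32 tcp [497.  158.9 110.7] F [-2.6 -0.9  9.5] M [-0.28  0.31  0.01] g 0.237 j [-0.78  0.42  0.5   2.03 -0.29  0.76 -0.61]
[(0.98, array([ 7.614e+02, -3.388e+02,  2.000e-01])), (0.76, array([ 3.635e+02, -3.696e+02, -1.000e-01])), (0.63, array([522.6, 208.4,  82.8])), (0.49, array([494.8, 261.8,  -2.8]))]
```

View pics/p1.png

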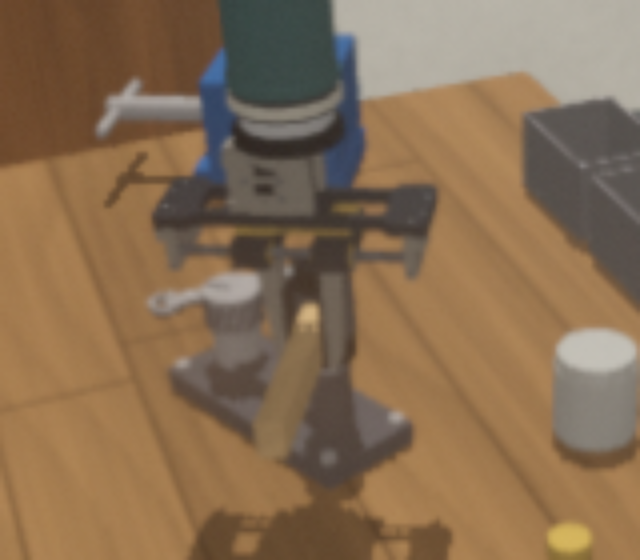

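Run:
```python
from h import *
o=robot.observe()["tcp_pos"]; g=[497,159]
for z in (108.,106.,104.):
    robot.servo_line([*g,z],feed=40); s=st()
    if s["contact_force"][2]>22: break
robot.hold(0.3)
robot.servo_line([*g,200],feed=150); st()
for c in("side","top"):
    shot(c,c+"_up.png")
    print([(round(x["confidence"],2),np.round(c2w(c,x["at"]),1)) for n in("mallet","pin") for x in viewer.pinpoint(n,c)])
a=cv2.imread("pics/side_up.png"); b=cv2.imread("pics/top_up.png")
cv2.imwrite("pics/p2.png",np.hstack([cv2.resize(a[70:210,190:350],(400,350),interpolation=cv2.INTER_CUBIC),cv2.resize(b[180:320,190:350],(400,350))]))
```

```text
t 13.72 tcp [496.9 158.2 109.6] F [-6.4 -4.1 19.6] M [-0.64  1.22  0.09] g 0.238 j [-0.77  0.42  0.5   2.03 -0.29  0.76 -0.61]
t 13.97 tcp [496.6 157.5 108.1] F [-8.5 -7.4 26.9] M [-1.1   1.81  0.13] g 0.235 j [-0.77  0.42  0.49  2.03 -0.29  0.76 -0.61]
t 15.04 tcp [495.8 158.9 198.7] F [-0.   0.5 -3.6] M [-0.17  0.2  -0.01] g 0.234 j [-0.84  0.29  0.55  1.96 -0.18  0.95 -0.7 ]
[(0.82, array([521.2, 208.7, 177.3])), (0.64, array([ 363.3, -370.4,    3. ])), (0.56, array([521.8, 210.2,  83.6])), (0.27, array([ 560.8, -499. ,   -2.3]))]
[(0.66, array([ 762. , -342.3,    2. ])), (0.6, array([ 366.1, -372.5,    3.4]))]
```

View pics/p2.png

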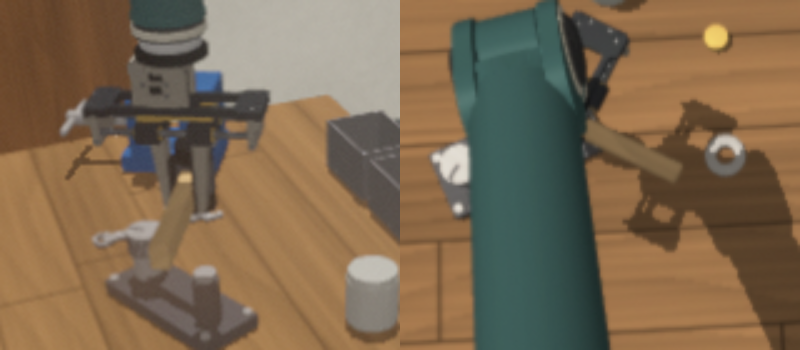

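The pin reads z = 83.6, so it is down. The mallet has tilted slightly (~0.1 rad, head up). Putting it back with contact detection.

Run:
```python
from h import *
o=down(np.radians(-74.43)); g=[497.7,-256.]
robot.movep([*g,150],o); robot.servo_line([*g,36],feed=150); robot.hold(.2); F0=st()["contact_force"][2]
for z in np.arange(33,18,-1.5):
    robot.servo_line([*g,z],feed=30); s=st()
    if s["contact_force"][2]-F0>2.5: break
grip(0.45); robot.hold(.2); st(); grip(1.0)
robot.servo_line([*g,150],feed=250); 
robot.movep([474.5,315,190],down(np.radians(150))); st()
for c in("side","top"):
    shot(c,c+"_pl.png")
    print(c,[(n,round(x["confidence"],2),np.round(c2w(c,x["at"]),1)) for n in("mallet","pin","cap","cap_top") for x in viewer.pinpoint(n,c)])
a=cv2.imread("pics/side_pl.png"); b=cv2.imread("pics/top_pl.png")
cv2.imwrite("pics/p3.png",np.vstack([cv2.resize(a[70:350,190:510],(400,350)),cv2.resize(a[120:220,200:300],(400,400),interpolation=cv2.INTER_CUBIC)[:250]]))
```

```text
t 17.99 tcp [ 498.4 -256.1   36.9] F [ 1.2  0.3 -3.2] M [-0.07  0.25 -0.03] g 0.237 j [-0.15  0.68  0.74  1.98 -0.68  0.75 -0.29]
t 18.24 tcp [ 497.7 -255.9   33. ] F [-0.5  0.  -3. ] M [-0.11  0.29  0.  ] g 0.232 j [-0.14  0.68  0.74  1.98 -0.68  0.74 -0.29]
t 18.49 tcp [ 497.6 -256.    31.4] F [-0.   0.1 -3. ] M [-0.07  0.26 -0.04] g 0.237 j [-0.14  0.69  0.74  1.98 -0.68  0.74 -0.29]
t 18.74 tcp [ 497.6 -256.    29.9] F [-0.3 -0.  -3.6] M [-0.07  0.26  0.03] g 0.236 j [-0.14  0.69  0.73  1.98 -0.69  0.74 -0.28]
t 18.99 tcp [ 497.6 -256.    28.4] F [ 0.6  0.2 -2.7] M [-0.08  0.28 -0.01] g 0.235 j [-0.14  0.69  0.73  1.98 -0.69  0.74 -0.28]
t 19.24 tcp [ 497.6 -256.    26.9] F [-0.3 -0.2 -3.3] M [-0.1   0.26 -0.01] g 0.236 j [-0.14  0.69  0.73  1.98 -0.69  0.73 -0.28]
t 19.49 tcp [ 497.6 -255.9   25.4] F [-0.4 -0.2 -2.9] M [-0.07  0.3  -0.02] g 0.234 j [-0.13  0.7   0.73  1.98 -0.69  0.73 -0.28]
t 19.74 tcp [ 497.7 -256.1   24.9] F [-3.2  1.8  7. ] M [0.42 0.81 0.07] g 0.237 j [-0.13  0.7   0.73  1.98 -0.7   0.73 -0.28]
t 20.42 tcp [ 497.7 -256.    24. ] F [0.6 0.1 0.3] M [-0.05  0.11  0.05] g 0.447 j [-0.13  0.7   0.73  1.98 -0.7   0.73 -0.28]
t 23.98 tcp [474.8 313.8 189.2] F [ 0.4  0.  -0.3] M [0.08 0.05 0.05] g 1.001 j [ 0.02  0.53 -0.89  1.79  0.47  1.05  1.58]
side [('mallet', 0.92, array([ 7.611e+02, -3.378e+02, -3.000e-01])), ('mallet', 0.88, array([ 548.4, -239. ,    2. ])), ('pin', 0.49, array([520.9, 210.1,  83. ])), ('cap', 0.77, array([472.2, 319.6,  61.2])), ('cap_top', 0.57, array([475.8, 314.6,  98.5]))]
top [('mallet', 0.78, array([ 7.628e+02, -3.452e+02,  5.000e-01])), ('mallet', 0.66, array([ 5.496e+02, -2.405e+02,  1.000e-01])), ('mallet', 0.66, array([ 368.1, -370.9,    1. ])), ('pin', 0.67, array([ 560.4, -499.8,   -1.9])), ('pin', 0.48, array([ 7.206e+02,  1.347e+02, -6.000e-01])), ('pin', 0.41, array([518. , 202. ,  83.4]))]
```

View pics/p3.png

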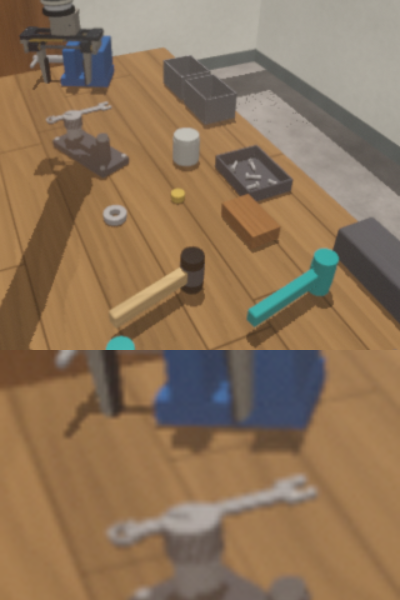

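Mallet is back upright and released, and the pin is still down (z≈83). Now grip the cap.

```bash
cat >> h.py <<'E'
def yaw():
    y=Rot.from_rotvec(robot.observe()["tcp_rot"]).as_matrix()[:,1]; return np.arctan2(y[1],y[0])
def spin(d):
    q=np.array(robot.observe()["joints"]); q[6]+=d; robot.goto_joints(q)
E
python3 - <<'E'
from h import *
c=np.array([474.3,315.]); 
robot.servo_line([*c,61],feed=150); st()
grip(0.0,12); s=st(); print("yaw",yaw())
u=np.array([np.cos(yaw()),np.sin(yaw())]); f=np.array(s["contact_force"])[:2]@u; print("f along jaw",f)
c=c+0.12*f*u; robot.servo_line([*c,61],feed=40); s=st(); f=np.array(s["contact_force"])[:2]@u; print(f)
grip(0.0,60); st()
spin(-0.15); st(); print(yaw()); spin(-0.15); st(); print(yaw())
E
```

```text
t 25.49 tcp [474.8 315.6  61.8] F [-0.4 -1.3  0.6] M [0.11 0.08 0.03] g 1.001 j [-0.07  0.69 -0.76  1.87  0.63  0.84  1.46]
t 26.23 tcp [474.6 314.9  61.1] F [ 0.9 -1.3  0.4] M [-0.04 -0.06 -0.01] g 0.517 j [-0.07  0.69 -0.76  1.87  0.63  0.84  1.46]
yaw 2.617774726973333
f along jaw -1.3733263132238203
t 26.48 tcp [474.6 314.8  61.1] F [ 0.2 -0.9  1.6] M [-0.09 -0.07 -0.04] g 0.518 j [-0.07  0.69 -0.76  1.87  0.63  0.84  1.46]
-0.6453870363440338
t 26.69 tcp [474.5 314.9  61.1] F [ 0.7 -0.9  1.1] M [-0.16 -0.08  0.01] g 0.510 j [-0.07  0.69 -0.76  1.87  0.63  0.84  1.46]
t 26.96 tcp [474.5 314.9  60.9] F [ 0.7  0.3 -2.1] M [ 0.07 -0.16 -0.12] g 0.513 j [-0.07  0.69 -0.76  1.87  0.63  0.84  1.31]
2.470938243856639
t 27.23 tcp [474.5 314.9  60.7] F [ 1.5 -0.2 -2.2] M [ 0.12 -0.26 -0.07] g 0.514 j [-0.07  0.69 -0.76  1.87  0.63  0.84  1.17]
2.3261026682413366
```

Run:
```python
from h import *
y0=2.617; o=robot.observe(); n=0
while True:
    spin(-0.15); n+=1; o=robot.observe(); M=o["wrist_torque"]; F=o["contact_force"]
    print("%.2f"%o["t"],"turned %.3f"%((y0-yaw())%(2*np.pi)),"M",np.round(M,2),"F",np.round(F,1),"j7 %.2f"%o["joints"][6],"z %.1f"%o["tcp_pos"][2])
    if abs(M[2])>0.7 or n>19 or np.linalg.norm(F)>25: break
    if n%3==0:
        p=np.array(o["tcp_pos"]); p[:2]+=0.08*np.array(F[:2]); p[2]=61-1.27*((y0-yaw())%(2*np.pi)); robot.servo_line(p,feed=40)
```

```text
27.49 turned 0.435 M [ 0.19 -0.32 -0.14] F [ 1.3  0.7 -4. ] j7 1.02 z 60.5
27.76 turned 0.578 M [ 0.18 -0.4  -0.12] F [ 1.6  0.6 -4.3] j7 0.88 z 60.4
28.02 turned 0.722 M [ 0.33 -0.44 -0.13] F [ 1.8  1.5 -6.7] j7 0.74 z 60.2
28.54 turned 0.872 M [ 0.27 -0.41 -0.1 ] F [ 1.8  0.7 -4.5] j7 0.59 z 60.0
28.81 turned 1.016 M [ 0.37 -0.53 -0.12] F [ 1.3  1.6 -5.7] j7 0.44 z 59.9
29.07 turned 1.160 M [ 0.38 -0.6  -0.08] F [ 3.1  2.5 -8. ] j7 0.30 z 59.7
29.59 turned 1.310 M [ 0.36 -0.47 -0.08] F [ 1.   1.  -7.4] j7 0.15 z 59.5
29.86 turned 1.454 M [ 0.43 -0.6  -0.12] F [ 2.5  1.1 -8.5] j7 0.00 z 59.3
30.12 turned 1.598 M [ 0.45 -0.61 -0.1 ] F [ 3.3  1.7 -9.5] j7 -0.14 z 59.1
30.64 turned 1.748 M [ 0.41 -0.53 -0.11] F [ 2.2  2.2 -8.8] j7 -0.29 z 59.0
30.91 turned 1.892 M [ 0.46 -0.6  -0.18] F [  1.4   1.8 -10.9] j7 -0.44 z 58.8
31.18 turned 2.036 M [ 0.55 -0.76 -0.14] F [  2.6   2.3 -11. ] j7 -0.58 z 58.6
31.69 turned 2.182 M [ 0.3  -0.71  1.18] F [  2.4   0.3 -10.6] j7 -0.73 z 58.4
```

Torque jumped to 1.2 Nm at 2.18 rad of turn, which is within the expected range for the stop. I'll push slightly more to confirm, then back off.

Run:
```python
from h import *
for d in (-0.08,-0.08):
    spin(d); robot.hold(.15); s=st(); print("yaw",yaw(),"turned",2.617-yaw())
```

```text
t 32.09 tcp [474.3 316.1  58.6] F [  1.6   4.5 -10.1] M [ 0.99 -0.2   1.55] g 0.515 j [-0.08  0.69 -0.76  1.87  0.63  0.84 -0.8 ]
yaw 0.3583153471536758 turned 2.2586846528463242
t 32.49 tcp [474.2 316.7  58.7] F [ 2.4  5.2 -9.9] M [ 1.01 -0.31  1.17] g 0.511 j [-0.08  0.69 -0.76  1.87  0.63  0.84 -0.88]
yaw 0.2801751885353856 turned 2.3368248114646146
```

It holds at the stop: torque saturates and the grip slips, so the cap is bottomed. Backing off 1.571 (+0.03 for wind-up) from the present angle.

Run:
```python
from h import *
y0=yaw(); T=1.60
p=np.array(robot.observe()["tcp_pos"])
for i in range(16):
    r=T-(yaw()-y0)
    if r<0.01: break
    spin(min(0.15,r)); o=robot.observe(); a=yaw()-y0
    print("%.2f"%o["t"],"back %.3f"%a,"M",np.round(o["wrist_torque"],2),"F",np.round(o["contact_force"],1))
    if i%3==2:
        q=np.array(o["tcp_pos"]); q[:2]+=0.08*np.array(o["contact_force"][:2]); q[2]=58.0+1.27*a; robot.servo_line(q,feed=40)
robot.hold(.5); st(); print("back",yaw()-y0)
for c in("side","top"):
    shot(c,c+"_end.png")
    print(c,[(n,round(x["confidence"],2),np.round(c2w(c,x["at"]),1)) for n in("mallet","pin","bearing","spare_nut","grease","wrench") for x in viewer.pinpoint(n,c)])
a=cv2.imread("pics/side_end.png"); cv2.imwrite("pics/p4.png",a)
```

```text
32.77 back 0.145 M [0.69 0.11 0.07] F [-0.7  3.3 -6.9]
33.03 back 0.289 M [0.52 0.18 0.1 ] F [-1.8  3.  -4.7]
33.30 back 0.433 M [0.37 0.35 0.07] F [-1.5  2.5 -3.9]
33.82 back 0.583 M [-0.16  0.75  0.13] F [-2.7 -0.2  2.7]
34.08 back 0.727 M [-0.28  0.84  0.13] F [-3.8 -1.   4.7]
34.35 back 0.870 M [-0.35  0.85  0.11] F [-4.1 -1.6  5.7]
34.87 back 1.012 M [-0.42  0.93  0.08] F [-3.9 -1.2  6.5]
35.13 back 1.155 M [-0.36  0.89  0.12] F [-3.6 -1.4  5.9]
35.40 back 1.297 M [-0.37  0.89  0.13] F [-4.1 -2.1  6.3]
35.92 back 1.438 M [-0.39  0.91  0.08] F [-4.4 -1.4  6.1]
36.18 back 1.579 M [-0.31  0.9   0.1 ] F [-4.8 -1.6  5.8]
36.43 back 1.595 M [-0.14  0.85 -0.14] F [-3.9 -0.7  4.6]
t 37.18 tcp [473.  314.5  60.5] F [-4.5 -1.   7.7] M [-0.29  0.87 -0.12] g 0.512 j [-0.08  0.69 -0.76  1.87  0.63  0.84  0.71]
back 1.5965941022947514
side [('mallet', 0.92, array([ 365.4, -370. ,    1.4])), ('mallet', 0.63, array([ 546.8, -236.1,   -1.6])), ('mallet', 0.35, array([476.4, 317.7,  99.1])), ('pin', 0.53, array([522.3, 209.1,  82.6])), ('pin', 0.42, array([ 562.9, -499.1,    1.3])), ('bearing', 0.57, array([482. ,   4.3,  -3.9])), ('spare_nut', 0.59, array([ 6.332e+02,  2.000e-01, -1.000e+00])), ('grease', 0.8, array([716.6, 138.1,   2.2])), ('wrench', 0.67, array([529.8, 477.7,   3.7])), ('wrench', 0.5, array([521.6, 208.2,  82.9]))]
top [('mallet', 0.85, array([ 546.3, -241.3,    3. ])), ('mallet', 0.84, array([ 764.7, -342.4,   -1.2])), ('mallet', 0.74, array([ 369.8, -374.8,    0.4])), ('pin', 0.52, array([519.8, 201.6,  82.7])), ('bearing', 0.44, array([479.5,  -2.1,  -1.2])), ('spare_nut', 0.41, array([630.1,  -1.6,  -2. ])), ('grease', 0.77, array([719.1, 134.4,  -1.7]))]
```

View pics/p4.png

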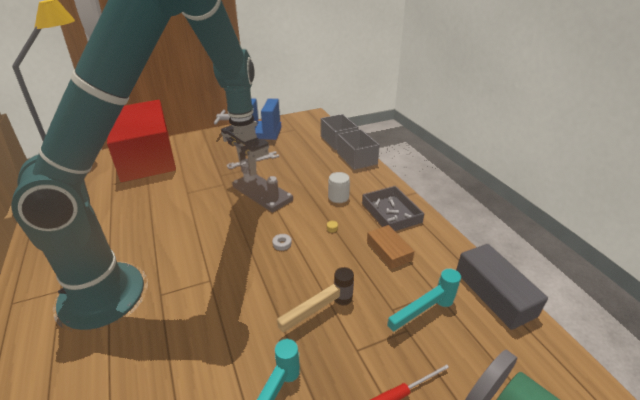

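The gripper is on the cap at (250,165), the mallet stands at (343,290), and the bystanders are in place. Handing in.

```bash
python3 -c "
from h import *
robot.job_done(); st()"
```

```text
the job is handed in; nothing more can be done
the job is handed in; nothing more can be done
```

I finished the job and handed it in at about 37 s of the 72 s; no verdict was reported.

- **Mallet and pin:** I picked up the black-headed mallet by its wooden handle and pressed the pin until it stopped hard (about 27 N). The cameras then put the pin's top at 83–84 mm, against 84 mm for fully down. I pressed it down slowly instead of striking it.
- **Setting the mallet back:** I lowered it until it touched the bench at its original place and let go. It had tilted about 0.1 rad in the grip while pressing, but it stands upright and its base reads at about bench height.
- **Cap:** I screwed it down 2.18 rad until the torque jumped to about 1.2 N m. Pushing 0.16 rad further only made the grip slip, so it was on its stop. I then backed it off 1.597 rad by the wrist angle, aiming 0.03 rad over a quarter turn to allow for wind-up. It is still gripped at 60 N.

**Last checks:**
- The pin read 82.6–82.7 mm, and the mallet was upright at its place.
- The bearing, spacer disc, grease can and wrench were within about 6 mm of where they started.
- I did not re-measure the screwdriver and offcut; they looked unmoved in the last picture.
- The cap's angle comes from the wrist alone, because the gripper hid the line on its top. The networks also gave a few wrong labels, which I ignored.

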